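# Make the bare DC-link terminals touch-safe before power-up

## Task

Before the inverter is powered up, make the bare DC-link terminals on the busbar stand touch-safe: hang the channel-shaped insulating guard over the bare copper busbar between the two post insulators so that its roof rests flat on the bar, and push the round insulating cap fully home over the upright brass terminal post until its rim sits on the post's flange. Lower both on rather than dropping or forcing them, let go, and leave the other things on the bench where they are.

Things in the scene. Friction and masses are not known exactly. Their poses are not given: they have to be found in the camera images.
- stand: Fixed stand: grey base 100 x 310 mm, 16 mm high, two brown ribbed insulators (40 mm diameter, at own y = -83 and +83 mm) under a flat bare copper bar 20 mm wide along own y, top 150 mm above the bench. Bolt heads stand 10 mm above the bar over each insulator. Brass terminal post beyond the +y insulator; copper strap at the -y end. Origin: centre of the base's underside; z up.
- bar_mid (a point): Middle of the bare span, on the top face of the copper bar (150 mm above the bench). Axes as the stand's: y along the bar, z up. The insulators below the bar stand 126 mm apart (clear gap, along y), so the 100 mm guard has 13 mm of play either way. Nothing higher than 41 mm stands under the bar between them.
- post_foot (a point): Centre of the top of the flange (40 mm diameter) at the foot of the brass post, 156 mm above the bench, 124 mm along the stand's +y from bar_mid. The post is an upright cylinder of 22 mm diameter, its domed tip 46 mm above this point. The centre of the cap's rim lies here when the cap is home.
- guard: Loose cream plastic inverted U channel, 0.14 kg, 100 mm long (own y), 40 mm wide outside, 32 inside (own x), 70 high, open below and at both ends; lips flared to 51 mm over the outside in the lowest 14 mm; 1.5 mm ribs towards the ends, middle 56 mm plain. Roof 5 mm thick. Starts roof up. Origin: centre of its underside (lips), 85 mm above the bench when hung. Either end may point either way.
- guard_roof (a point): Middle of the underside of the guard's roof, 65 mm above its origin: meets bar_mid (within the play) when the guard hangs on the bar.
- cap: Loose grey round plastic sleeve closed on top, 0.08 kg, 36 mm outside diameter (39 over thin rings), 66 mm high; bore 27 mm wide, 58 mm deep, open at the bottom. Starts standing on its mouth. 2.5 mm clearance all round on the post, no resistance. Origin: centre of the mouth's rim, at the underside; z up along its axis.
- igbt_module: Bystander: pale power module 36 x 62 x 19 mm lying on the bench. Origin: centre of its underside.
- heatsink: Bystander: finned aluminium heat sink 35 x 45 x 21 mm. Origin: centre of its underside.
- capacitor: Bystander: dark upright capacitor, 30 mm diameter, 38 mm high (solid; not the cap). Origin: centre of its underside.
- multimeter: Bystander: yellow hand multimeter 150 x 78 x 50 mm lying on its back. Origin: centre of its underside.
- battery_box: Bystander: black battery box 39 x 80 x 28 mm. Origin: centre of its underside.
- hex_keys: Bystander: folding hex-key set 26 x 85 x 21 mm. Origin: centre of its underside.

How it is judged:
At the end, for the whole second after the job is handed in: Guard over the bar between the insulators: roof within 3 mm of the bar's top, centred to 9 mm across and 17 mm along, turned under 0.15 rad, level to 0.06. Cap home on the post: rim within 4 mm of the flange, 5 mm of the axis, upright to 0.06 rad. Both carried by the stand, at rest (z of guard_roof in the frame of bar_mid between -0.003 and 0.003 m and y of guard_roof in the frame of bar_mid between -0.017 and 0.017 m and x of guard_roof in the frame of bar_mid between -0.009 and 0.009 m and angle between each of guard, cap's own z axis and vertical below 0.06 rad and angle between the y axis of guard and the y axis of bar_mid, either way round below 0.15 rad and contact force between guard and stand above 0.3 N and contact force between cap and stand above 0.2 N and horizontal distance between cap and post_foot below 0.005 m and z of cap in the frame of post_foot below 0.004 m and linear speed of each of guard, cap below 0.02 m/s); the robot touches nothing.
It fails at once if the guard is forced against the stand (over 40 N) (contact force between guard and stand above 40 N).
It fails at once if the cap is forced against the stand (over 40 N) (contact force between cap and stand above 40 N).
It fails at once if the guard or the cap is let fall (moving freely at over 0.55 m/s: a drop of more than about 15 mm) ((linear speed of guard above 0.55 m/s and contact force between the fingers and guard below 0.05 N) or (linear speed of cap above 0.55 m/s and contact force between the fingers and cap below 0.05 N)).
It fails at once if another thing on the bench is pushed more than 30 mm from its place (distance of any of igbt_module, heatsink, capacitor, multimeter, battery_box, hex_keys from where it was at the start of the episode above 0.03 m).
It also fails if it takes over 72 s, if anything falls off the work surface, if the arm or the gripper's body presses on something with over 40 N, if the wrist force passes 120 N, or if a joint passes its speed limit or range.

## Robot

A 6-joint arm with a two-finger parallel gripper is mounted at the origin on a cart in front of the work surface, level with it; the furniture and walls round the work are solid. World frame = base frame: x ahead of the robot, y to its left, z up, the work surface at z = 0. Lengths are in m, angles in rad, forces in N, time in s.
With the tool pointing down it reaches from about 0.35 to 0.975 m from the base axis. Payload 4.9 kg.
Tool frame: the origin (TCP) lies midway between the tips of the shut fingers; the grasp point (between the pads) lies 19 mm behind it (ctrl.tcp_to_grasp is the distance from the TCP to the grasp point, in m); z points along the fingers, y is the line along which they close (so a half turn about z gives the same grasp; the last joint's range is limited). The gripper opens to 85 mm and grips with 20 to 120 N. Pads are 22 mm wide; open, the fingers measure 114 mm over their backs; the gripper's body (76 mm by 85 mm) begins 54 mm behind the grasp point. The pads swing forward as they close: fully open they stand 13 mm farther back than shut.
Start: joints at [-1.4, 0.053, 1.613, -0, 1.476, -0.119], TCP at [0.179, -0.599, 0.231] pointing down, gripper open.
Joint ranges: [-3.01, 3.01], [-1.01, 2.22], [0.06, 2.58], [-1.02, 4.17], [0.09, 2.62], [-3.14, 3.14]. Speed limits (rad/s): [2.57, 2.57, 3.14, 3.14, 3.14, 3.14].

## Interface

Orientations are given as a rotation vector (axis times angle).
In Python, from station import ctrl gives the robot as it stands.
- The arm moves only by the shell command python3 jog.py 'ROWS' [FORCE]. ROWS is one flat JSON list of numbers that holds 1 to 20 rows one after another, with no inner brackets; each row has 7 numbers: the finger opening in m, then dx, dy, dz in units of 20 mm, then a rotation vector rx, ry, rz in units of 0.05 rad; each row is the pose to reach, as a shift and turn from the pose commanded when the command began, along the tool's axes at that moment; what a row does not reach only later rows make up. A row lasts 1/12 s, in which the tool goes at most 0.0417 m and 0.125 rad, less where a joint would pass 70% of its speed; a pose out of reach is approached as far as the arm can. The fingers move at their own pace and stop on an object; FORCE is the grip in N (left out, the last holds). Time passes only in rows, so rows that do not move let the fingers close. It prints the time, the measured TCP pose, the force, the opening and the grip force at its end. Input that does not fit is refused with a message, and nothing moves.
- ctrl.get_obs(): the state, without advancing time (a new reading comes with each control period).
- ctrl.get_image(name): name is "scene" or "top" or "wrist"; returns the picture (480x640x3 uint8, red, green, blue); there is no depth.
- ctrl.camera_params(name): a dict with "fx", "fy", "cx", "cy" (pixels), "T" (4x4, takes a point from camera to world coordinates); the wrist camera has in their place "tool_from_camera" (4x4, takes a point from camera to tool coordinates, whose origin is the TCP and whose axes are the flange's). Camera axes: x right, y down, z forward; pixel columns grow to the right and rows downward; lengths in m; the calibration is good to about 2 mm. The wrist camera is an equidistant fisheye: a pixel r from the principal point sees the ray r / f radians off the axis. A picture is of the moment at which its call begins: read the wrist's pose just before it. camera_params takes no time and is no camera call.
- ctrl.finish_job(): hands the job in; it is judged then, once.
The state is a dict: "t": time; "q": joint angles; "dq": joint speeds; "effort": joint torques, N m; "tool_pos": TCP position; "tool_rot": TCP orientation; "contact_force": force on the tool from outside, world axes, zero at the start; "wrist_torque": the same for the moment, N m; "opening": finger opening in m; "grip_force": force on a finger pad.
Only numpy, scipy, OpenCV 4.12 (cv2) and the standard library are available. Lean on these libraries where they do the work, as an engineer would, in place of code of your own. Each camera call takes 0.05 s, during which the arm holds its last target. There are 200 camera calls.

## Working session

There is one attempt and no reset: what is moved stays moved. The work goes in short steps, Python scripts to look and compute and a shell command to move; the robot and the scene stay as the last step left them, time stands still between calls to the robot, and variables do not carry over. Pictures are saved under pics/ and viewed, at most 11 in all, crops included, and the job is handed in when it is done.

```bash
ls; mkdir -p pics; python3 - <<'E'
from station import ctrl
import cv2
for n in ("scene","top"):
    cv2.imwrite(f"pics/{n}0.png",ctrl.get_image(n)[:,:,::-1])
    p=ctrl.camera_params(n);print(n,p)
o=ctrl.get_obs();print(o["t"],o["tool_pos"],o["tool_rot"],ctrl.tcp_to_grasp)
print(ctrl.camera_params("wrist"))
E
```

```text
jog.py
pics
station.py
scene {'fx': 546.0700544297628, 'fy': 546.0700544297628, 'cx': 323.8849019933216, 'cy': 242.26559120127303, 'T': array([[-0.82531398, -0.42502264,  0.37176954, -0.02376813],
       [-0.56446423,  0.63892013, -0.52264826,  0.75629864],
       [-0.0153937 , -0.64119952, -0.76721979,  1.14264803],
       [ 0.        ,  0.        ,  0.        ,  1.        ]])}
top {'fx': 478.4533703659011, 'fy': 478.4533703659011, 'cx': 319.2670883494045, 'cy': 234.63979221568812, 'T': array([[-1.11085149e-02, -9.97505029e-01,  6.97159882e-02,
         3.80550297e-01],
       [-9.99938163e-01,  1.10451234e-02, -1.29470860e-03,
         5.99990554e-02],
       [ 5.21456644e-04, -6.97260594e-02, -9.97566040e-01,
         1.50376504e+00],
       [ 0.00000000e+00,  0.00000000e+00,  0.00000000e+00,
         1.00000000e+00]])}
0.1 [ 0.17850466 -0.59837798  0.23020018] [-3.10684854e+00 -4.53336412e-01  6.02423089e-05] 0.0187
{'fx': 371.64829954431775, 'fy': 371.64829954431775, 'cx': 316.72934411701675, 'cy': 240.6687200993286, 'tool_from_camera': array([[ 1.65917326e-04, -9.53175443e-01, -3.02417835e-01,
         7.75138879e-02],
       [ 9.99999520e-01, -1.33974109e-04,  9.70901988e-04,
        -4.98507192e-04],
       [-9.65956092e-04, -3.02417851e-01,  9.53174963e-01,
        -1.42525174e-01],
       [ 0.00000000e+00,  0.00000000e+00,  0.00000000e+00,
         1.00000000e+00]])}
```

View pics/top0.png

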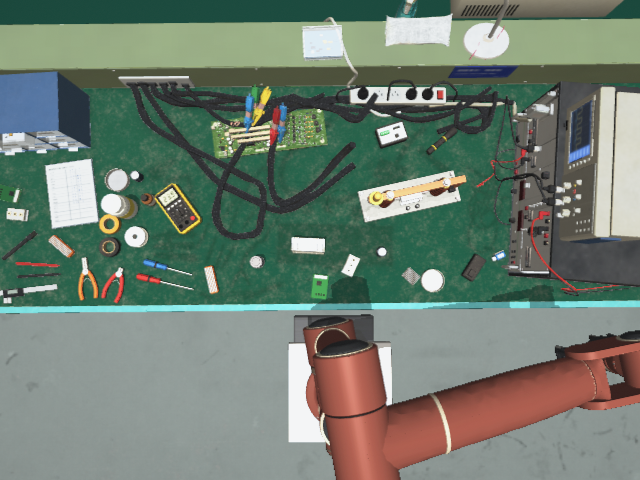

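View pics/scene0.png

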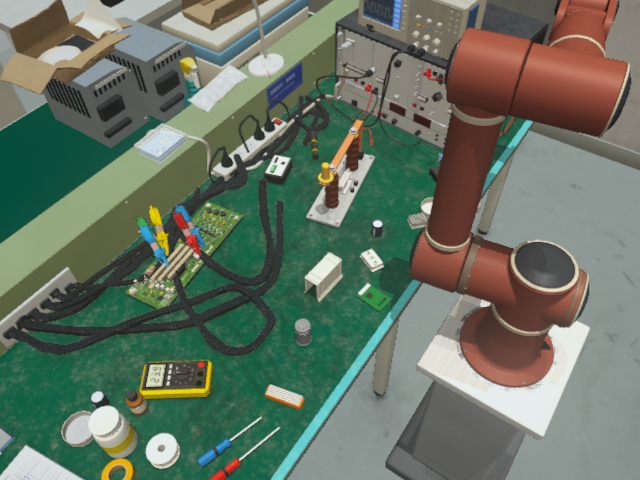

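The top view shows the stand around (410,195) with its brass post at (376,198), the guard at (308,245) and the cap at (257,262). In the scene view the guard is at (323,275), the cap at (303,332) and the post at (325,173). Next I'll measure them.

```bash
cat > h.py <<'E'
import numpy as np, cv2
from station import ctrl
from scipy.spatial.transform import Rotation as R
def ray(n,uv):
    p=ctrl.camera_params(n); uv=np.atleast_2d(np.array(uv,float)); T=p["T"]
    d=np.c_[(uv[:,0]-p["cx"])/p["fx"],(uv[:,1]-p["cy"])/p["fy"],np.ones(len(uv))]@T[:3,:3].T
    return T[:3,3],d
def plane(n,uv,z):
    c,d=ray(n,uv); return c+d*((z-c[2])/d[:,2])[:,None]
def proj(n,P):
    p=ctrl.camera_params(n); q=(np.atleast_2d(P)-p["T"][:3,3])@p["T"][:3,:3]
    return np.c_[q[:,0]/q[:,2]*p["fx"]+p["cx"],q[:,1]/q[:,2]*p["fy"]+p["cy"]]
def tri(uv1,uv2):
    a,d=ray("top",uv1);b,e=ray("scene",uv2)
    d=d[0]/np.linalg.norm(d);e=e[0]/np.linalg.norm(e)
    s=np.linalg.lstsq(np.c_[d,-e],b-a,rcond=None)[0]
    p,q=a+s[0]*d,b+s[1]*e
    return (p+q)/2,np.linalg.norm(p-q)
E
python3 - <<'E'
from h import *
t=cv2.imread("pics/top0.png");s=cv2.imread("pics/scene0.png")
a=cv2.resize(t[170:280,240:300+0],(0,0),fx=4,fy=4,interpolation=cv2.INTER_CUBIC)
b=cv2.resize(t[170:280,290:480][:, :],(0,0),fx=4,fy=4,interpolation=cv2.INTER_CUBIC)
# left: top guard/cap/stand 
A=cv2.resize(t[168:278,240:440+40],(800,367),interpolation=cv2.INTER_CUBIC)
cv2.imwrite("pics/c1.png",A)
B=cv2.resize(s[110:360,280:480],(0,0),fx=2.4,fy=2.4,interpolation=cv2.INTER_CUBIC)
cv2.imwrite("pics/c2.png",B)
h=cv2.cvtColor(t,cv2.COLOR_BGR2HSV)
def comps(m,roi,name):
    k=np.zeros_like(m);x0,y0,x1,y1=roi;k[y0:y1,x0:x1]=m[y0:y1,x0:x1]
    for c in cv2.findContours(k,cv2.RETR_EXTERNAL,cv2.CHAIN_APPROX_NONE)[0]:
        if cv2.contourArea(c)>25: print(name,cv2.contourArea(c),cv2.minAreaRect(c))
comps(cv2.inRange(h,(0,0,110),(180,90,255)),(280,230,335,260),"guard")
comps(cv2.inRange(h,(0,0,90),(180,70,255)),(245,250,270,275),"cap")
comps(cv2.inRange(h,(5,90,120),(20,255,255)),(360,165,480,220),"bar")
comps(cv2.inRange(h,(20,90,90),(32,255,255)),(360,165,400,220),"post")
comps(cv2.inRange(h,(0,0,150),(180,60,255)),(350,160,475,230),"base")
E
```

```text
guard 502.0 ((307.4340515136719, 245.45155334472656), (33.60166931152344, 16.301349639892578), 2.602562189102173)
cap 115.0 ((255.54713439941406, 261.9150695800781), (12.774531364440918, 12.63716983795166), 74.05460357666016)
bar 266.0 ((429.6459655761719, 185.42434692382812), (10.501480102539062, 72.47061157226562), 81.02737426757812)
post 143.5 ((377.5, 198.0), (12.0, 17.0), 90.0)
base 1976.5 ((408.96282958984375, 195.6212921142578), (31.46584129333496, 98.51954650878906), 77.27564239501953)
```

View pics/c1.png

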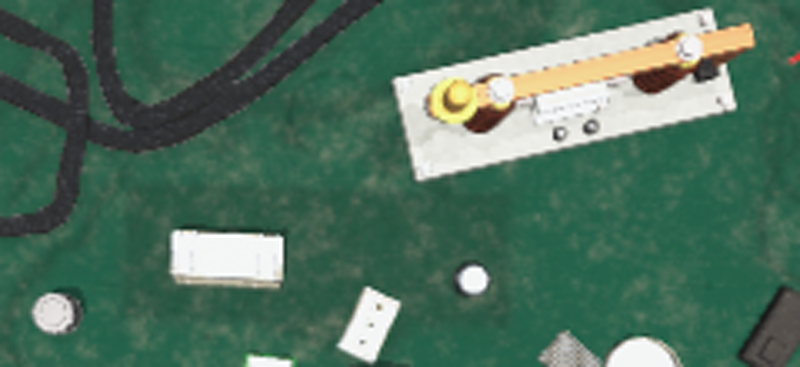

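View pics/c2.png

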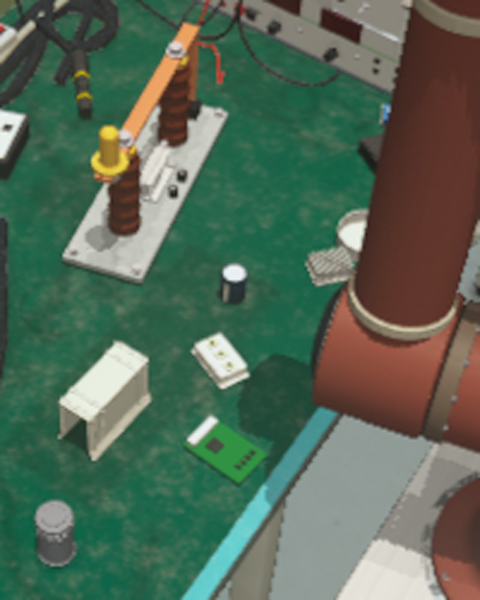

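The crops show bolt heads at top-view pixels (390.6,195) and (447,182.4) and the post tip at (377.7,196.5). The guard roof corners are (291.6,237.3), (324.9,237.9), (324.9,251.4) and (291.6,250.5), and the cap top is at (256.2,261.3).

```bash
python3 - <<'E'
from h import *
np.set_printoptions(precision=4,suppress=True)
T=lambda x,y:(240+x*.3,168+y*.3)
S=lambda x,y:(280+x/2.4,110+y/2.4)
b1,b2=plane("top",[T(502,88),T(690,46)],.16)
print("bolts top",b1,b2,np.linalg.norm(b1-b2))
print("bolts scene",plane("scene",[S(126,136),S(176,47)],.16))
print("tip",plane("top",T(459,94),.200),plane("scene",S(108,129),.201))
base=plane("top",[T(395,78),T(710,10),T(735,103),T(417,180)],.016)
print("base",base.mean(0),base, np.linalg.norm(base[0]-base[1]),np.linalg.norm(base[0]-base[3]))
d=b2-b1;print("yaw of bar",np.arctan2(*(b1-b2)[[0]],*(b1-b2)[[1]]), "base",[np.arctan2(*(base[i]-base[j])[:2]) for i,j in((0,1),(3,2))])
g=plane("top",[T(172,231),T(283,233),T(283,278),T(172,275)],.07)
print("guard",g.mean(0),g,np.linalg.norm(g[0]-g[1]),np.linalg.norm(g[0]-g[3]))
gs=plane("scene",[S(122,342),S(149,365),S(93,416),S(62,398)],.07)
print("guard scene",gs.mean(0),gs)
print("cap",plane("top",T(54,311),.066),plane("scene",S(55,516),.066),plane("top",[255.5,261.9],.06))
E
```

```text
bolts top [ 0.5865 -0.145   0.16  ] [ 0.6207 -0.3059  0.16  ] 0.16443864322643478
bolts scene [[ 0.5808 -0.1414  0.16  ]
 [ 0.6176 -0.3024  0.16  ]]
tip [[ 0.5757 -0.1034  0.2   ]] [[ 0.5777 -0.1025  0.201 ]]
base [ 0.6035 -0.2257  0.016 ] [[ 0.6191 -0.0665  0.016 ]
 [ 0.6806 -0.365   0.016 ]
 [ 0.5919 -0.3858  0.016 ]
 [ 0.5225 -0.0855  0.016 ]] 0.3047254040996842 0.0984707497458222
yaw of bar -0.21002522407856203 base [np.float64(-0.20313135867022739), np.float64(-0.22710274796049074)]
guard [0.4522 0.0915 0.07  ] [[0.4737 0.1413 0.07  ]
 [0.4708 0.0413 0.07  ]
 [0.4302 0.0418 0.07  ]
 [0.434  0.1416 0.07  ]] 0.10000595934481574 0.03964107930250768
guard scene [0.4476 0.0935 0.07  ] [[0.4624 0.0436 0.07  ]
 [0.4222 0.0535 0.07  ]
 [0.4335 0.1389 0.07  ]
 [0.4725 0.1379 0.07  ]]
cap [[0.4029 0.2482 0.066 ]] [[0.3989 0.2525 0.066 ]] [[0.4013 0.2511 0.06  ]]
```

```bash
cat >> h.py <<'E'
np.set_printoptions(precision=4,suppress=True)
def to(pos,yang):
    """shift/turn in tool axes to tool-down pose with tool y at world angle yang"""
    o=ctrl.get_obs(); A=R.from_rotvec(o["tool_rot"])
    y=np.array([np.cos(yang),np.sin(yang),0]);z=np.array([0,0,-1.]);x=np.cross(y,z)
    B=R.from_matrix(np.c_[x,y,z])
    print(pos,"shift",A.inv().apply(np.array(pos)-o["tool_pos"]),"turn",(A.inv()*B).as_rotvec())
def wray(uv,o):
    p=ctrl.camera_params("wrist");A=R.from_rotvec(o["tool_rot"]).as_matrix();T=p["tool_from_camera"]
    d=(np.atleast_2d(uv)-[p["cx"],p["cy"]])/p["fx"];th=np.linalg.norm(d,axis=1)
    v=np.c_[d*(np.sin(th)/np.maximum(th,1e-9))[:,None],np.cos(th)]
    return o["tool_pos"]+A@T[:3,3], v@(A@T[:3,:3]).T
def wplane(uv,z,o):
    c,d=wray(uv,o); return c+d*((z-c[2])/d[:,2])[:,None]
E
python3 - <<'E'
from h import *
to([.33,-.33,.36],.213);to([.602,-.224,.36],.213)
E
```

```text
[0.33, -0.33, 0.36] shift [ 0.2219 -0.2141 -0.1294] turn [-0.0013 -0.0016 -1.494 ]
[0.602, -0.224, 0.36] shift [ 0.5128 -0.238  -0.1292] turn [-0.0013 -0.0016 -1.494 ]
```
Rows: 8 to waypoint 0.335/0.0417 = 8+; then .29 → 7+; turn 1.494 12 rows. Each row is a target; capped by rate; so rows can just repeat the target. 9 rows to WP with full turn target, 9 rows to end.

Careful with the scale: shifts go in units of 20 mm and turns go in units of 0.05 rad. That gives: 0.513 m is 25.65, -0.238 m is -11.9, -1.494 rad is -29.88.

```bash
w=1; python3 jog.py '[0.085, 11.1, -10.7, -6.5, 0, 0, -29.88, 0.085, 11.1, -10.7, -6.5, 0, 0, -29.88, 0.085, 11.1, -10.7, -6.5, 0, 0, -29.88, 0.085, 11.1, -10.7, -6.5, 0, 0, -29.88, 0.085, 11.1, -10.7, -6.5, 0, 0, -29.88, 0.085, 11.1, -10.7, -6.5, 0, 0, -29.88, 0.085, 11.1, -10.7, -6.5, 0, 0, -29.88, 0.085, 11.1, -10.7, -6.5, 0, 0, -29.88, 0.085, 11.1, -10.7, -6.5, 0, 0, -29.88, 0.085, 25.65, -11.9, -6.5, 0, 0, -29.88, 0.085, 25.65, -11.9, -6.5, 0, 0, -29.88, 0.085, 25.65, -11.9, -6.5, 0, 0, -29.88, 0.085, 25.65, -11.9, -6.5, 0, 0, -29.88, 0.085, 25.65, -11.9, -6.5, 0, 0, -29.88, 0.085, 25.65, -11.9, -6.5, 0, 0, -29.88, 0.085, 25.65, -11.9, -6.5, 0, 0, -29.88, 0.085, 25.65, -11.9, -6.5, 0, 0, -29.88, 0.085, 25.65, -11.9, -6.5, 0, 0, -29.88, 0.085, 25.65, -11.9, -6.5, 0, 0, -29.88, 0.085, 25.65, -11.9, -6.5, 0, 0, -29.88]' 30
python3 - <<'E'
from h import *
o=ctrl.get_obs();im=ctrl.get_image("wrist");cv2.imwrite("pics/w1.png",im[:,:,::-1]);print(o)
np.save("w1.npy",np.r_[o["tool_pos"],o["tool_rot"]])
E
```

```text
t: 1.77
tool_pos: [0.6014, -0.2248, 0.3616]
tool_rot: [1.974, 2.444, -0.0]
contact_force: [-1.0, 0.4, -0.3]
opening: 0.0848
grip_force: 0.0
{'t': 1.7667, 'q': array([-0.4734,  0.0486,  1.4035, -0.0003,  1.6893, -0.6854]), 'dq': array([-0.0106, -0.0144, -0.0004,  0.0024, -0.0031,  0.0013]), 'effort': array([  0.5295, -39.3748, -37.9692,   0.0224,  -0.0141,  -0.0013]), 'tool_pos': array([ 0.6014, -0.2248,  0.3616]), 'tool_rot': array([ 1.9738,  2.4438, -0.0004]), 'contact_force': array([-1.0211,  0.3632, -0.2729]), 'wrist_torque': array([ 0.0658, -0.0131,  0.0862]), 'grip_force': 0.0, 'opening': 0.08478896869663632}
```

View pics/w1.png

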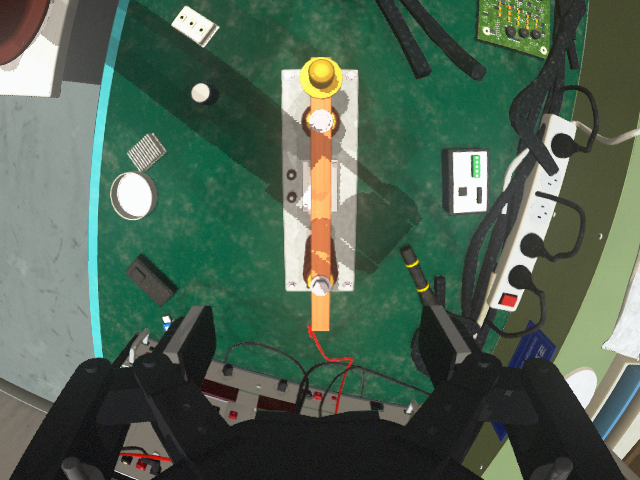

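The wrist view shows the bar upright at column ~320, the bolt heads at (320,119) and (320,285), and the post's dome at (321,70) on its flange (321,77).

```bash
python3 - <<'E'
from h import *
v=np.load("w1.npy");o=dict(tool_pos=v[:3],tool_rot=v[3:])
im=cv2.imread("pics/w1.png");h=cv2.cvtColor(im,cv2.COLOR_BGR2HSV)
b=wplane([[320,119],[320.5,285]],.16,o);print(b,b.mean(0),np.linalg.norm(b[0]-b[1]))
m=cv2.inRange(h,(5,90,60),(20,255,255))
for r in range(140,250,15):
    c=np.where(m[r,280:360])[0]+280
    if len(c): e=wplane([[c[0]-.5,r],[c[-1]+.5,r]],.15,o);print(r,c[0],c[-1],e.mean(0),np.linalg.norm(e[0]-e[1]))
y=cv2.inRange(h,(21,90,60),(34,255,255));y[:, :280]=0;y[:,360:]=0;y[110:]=0
c=max(cv2.findContours(y,0,1)[0],key=cv2.contourArea);(u,w),r=cv2.minEnclosingCircle(c);print("flange",u,w,r,wplane([u,w],.155,o), "tip",wplane([321,70],.198,o))
E
```

```text
[[ 0.5866 -0.1416  0.16  ]
 [ 0.6218 -0.3011  0.16  ]] [ 0.6042 -0.2213  0.16  ] 0.16335965392865773
140 311 330 [ 0.5913 -0.1608  0.15  ] 0.018841135080697367
155 310 330 [ 0.5939 -0.1749  0.15  ] 0.01989654827002786
170 311 330 [ 0.5974 -0.1889  0.15  ] 0.01907848369163908
185 311 330 [ 0.6005 -0.2032  0.15  ] 0.01923000942762303
200 311 330 [ 0.6037 -0.2176  0.15  ] 0.01940457975899222
215 310 330 [ 0.6064 -0.2324  0.15  ] 0.0205834695820609
230 311 330 [ 0.6101 -0.2472  0.15  ] 0.01982751424266819
245 306 332 [ 0.612  -0.2628  0.15  ] 0.027110064744237366
flange 320.631591796875 76.92105102539062 21.563575744628906 [[ 0.5788 -0.1024  0.155 ]] tip [[ 0.5786 -0.1024  0.198 ]]
```

```bash
python3 - <<'E'
from h import *
to([.4515,.0935,.16],-.034);to([.4515,.0935,.03],-.034)
E
```

```text
[0.4515, 0.0935, 0.16] shift [ 0.3429 -0.0796  0.2017] turn [0.0006 0.0006 0.2456]
[0.4515, 0.0935, 0.03] shift [ 0.343  -0.0797  0.3317] turn [0.0006 0.0006 0.2456]
```

```bash
python3 jog.py '[0.085, 17.15, -4, 10, 0, 0, 4.92, 0.085, 17.15, -4, 10, 0, 0, 4.92, 0.085, 17.15, -4, 10, 0, 0, 4.92, 0.085, 17.15, -4, 10, 0, 0, 4.92, 0.085, 17.15, -4, 10, 0, 0, 4.92, 0.085, 17.15, -4, 10, 0, 0, 4.92, 0.085, 17.15, -4, 10, 0, 0, 4.92, 0.085, 17.15, -4, 10, 0, 0, 4.92, 0.085, 17.15, -4, 10, 0, 0, 4.92, 0.085, 17.15, -4, 10, 0, 0, 4.92, 0.085, 17.15, -4, 10, 0, 0, 4.92, 0.085, 17.15, -4, 10, 0, 0, 4.92, 0.085, 17.15, -4, 10, 0, 0, 4.92, 0.085, 17.15, -4, 10, 0, 0, 4.92]'
python3 - <<'E'
from h import *
o=ctrl.get_obs();im=ctrl.get_image("wrist");cv2.imwrite("pics/w2.png",im[:,:,::-1])
np.save("w2.npy",np.r_[o["tool_pos"],o["tool_rot"]])
to([.4515,.0935,.03],-.034)
E
```

```text
t: 2.98
tool_pos: [0.4528, 0.0929, 0.163]
tool_rot: [2.258, 2.181, 0.003]
contact_force: [0.4, -0.1, 0.7]
opening: 0.0851
grip_force: 0.0
[0.4515, 0.0935, 0.03] shift [ 0.0005 -0.0017  0.1329] turn [ 0.0028 -0.     -0.0011]
```

View pics/w2.png

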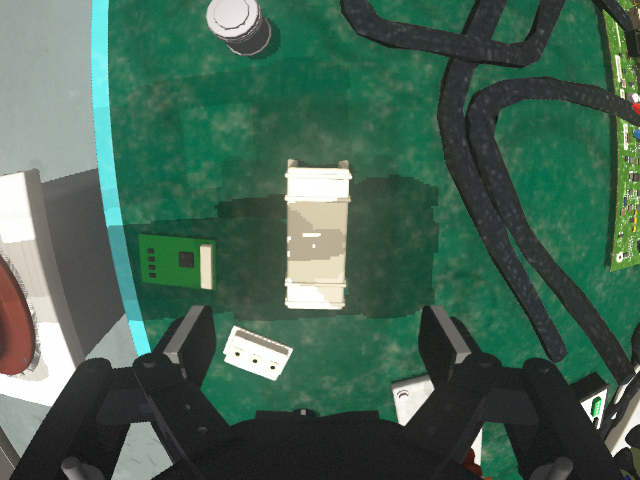

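The guard's roof is seen between rows 168 and 308, with the centreline running from (319,168) to (315,308). The cap top is near (235,14).

```bash
python3 - <<'E'
from h import *
v=np.load("w2.npy");o=dict(tool_pos=v[:3],tool_rot=v[3:])
g=wplane([[287,168],[351,168],[346,308],[285,308]],.07,o);print(g,g.mean(0))
a=(g[0]+g[1]-g[2]-g[3]);print("yaw",-a[0]/a[1],np.hypot(*(a[:2]/2)))
print(wplane([[235,12]],.066,o))
to([*g.mean(0)[:2],.030],a[0]/-a[1])
E
```

```text
[[0.436  0.1449 0.07  ]
 [0.4767 0.1435 0.07  ]
 [0.4724 0.0445 0.07  ]
 [0.4288 0.0461 0.07  ]] [0.4535 0.0948 0.07  ]
yaw -0.05842259772997765 0.09903262433573329
[[0.4059 0.2509 0.066 ]]
[np.float64(0.45346118066159097), np.float64(0.09476670009356769), 0.03] shift [0.0018 0.0002 0.1329] turn [ 0.0028 -0.      0.0233]
```

In the tool's units: 0.133 m is 6.65, 0.11 m is 5.5, 0.02 rad is 0.4.

```bash
python3 jog.py '[0.085, 0.1, 0, 2, 0, 0, 0.4, 0.085, 0.1, 0, 4, 0, 0, 0.4, 0.085, 0.1, 0, 5.5, 0, 0, 0.4, 0.085, 0.1, 0, 6.65, 0, 0, 0.4, 0.085, 0.1, 0, 6.65, 0, 0, 0.4, 0.085, 0.1, 0, 6.65, 0, 0, 0.4, 0.05, 0.1, 0, 6.65, 0, 0, 0.4, 0.03, 0.1, 0, 6.65, 0, 0, 0.4, 0.03, 0.1, 0, 6.65, 0, 0, 0.4, 0.03, 0.1, 0, 6.65, 0, 0, 0.4, 0.03, 0.1, 0, 6.65, 0, 0, 0.4, 0.03, 0.1, 0, 6.65, 0, 0, 0.4, 0.03, 0.1, 0, 6.65, 0, 0, 0.4, 0.03, 0.1, 0, 6.65, 0, 0, 0.4]' 35
```

```text
t: 4.2
tool_pos: [0.4531, 0.0961, 0.0302]
tool_rot: [2.278, 2.16, 0.003]
contact_force: [-0.8, -0.8, 6.8]
opening: 0.0397
grip_force: 36.3
```

In the tool's units: -0.24 m is -12, -0.165 m is -8.25.

```bash
python3 jog.py '[0.03, 0, 0, -0.75, 0, 0, 0, 0.03, 0, 0, -2.25, 0, 0, 0, 0.03, 0, 0, -4.25, 0, 0, 0, 0.03, 0, 0, -6.25, 0, 0, 0, 0.03, 0, 0, -8.25, 0, 0, 0, 0.03, 0, 0, -10.25, 0, 0, 0, 0.03, 0, 0, -12, 0, 0, 0, 0.03, 0, 0, -12, 0, 0, 0]'
python3 - <<'E'
from h import *
to([.6037,-.2222,.27],.2145)
E
```

```text
t: 4.87
tool_pos: [0.4549, 0.0964, 0.2779]
tool_rot: [2.272, 2.155, 0.018]
contact_force: [1.6, -0.0, 0.0]
opening: 0.0395
grip_force: 35.8
[0.6037, -0.2222, 0.27] shift [-0.3103  0.1652  0.0099] turn [ 0.0153  0.0005 -0.2672]
```

In the tool's units: -0.31 m is -15.5, -0.302 m is -15.1, -0.267 rad is -5.34.

```bash
python3 jog.py '[0.03, -1, 0.5, 0, 0, 0, -0.4, 0.03, -2.5, 1.35, 0, 0, 0, -1.2, 0.03, -4.25, 2.25, 0, 0, 0, -2, 0.03, -6, 3.2, 0, 0, 0, -2.8, 0.03, -7.75, 4.15, 0, 0, 0, -3.6, 0.03, -9.5, 5.05, 0, 0, 0, -4.4, 0.03, -11.25, 6, 0, 0, 0, -5.34, 0.03, -13, 6.9, 0, 0, 0, -5.34, 0.03, -14.25, 7.6, 0, 0, 0, -5.34, 0.03, -15.1, 8.05, 0, 0, 0, -5.34, 0.03, -15.5, 8.25, 0, 0, 0, -5.34, 0.03, -15.5, 8.25, 0, 0, 0, -5.34, 0.03, -15.5, 8.25, 0, 0, 0, -5.34, 0.03, -15.5, 8.25, 0, 0, 0, -5.34, 0.03, -15.5, 8.25, 0, 0, 0, -5.34]'
python3 - <<'E'
from h import *
to([.6037,-.2222,.13],.2145)
o=ctrl.get_obs();im=ctrl.get_image("wrist");cv2.imwrite("pics/w3.png",im[:,:,::-1]);np.save("w3.npy",np.r_[o["tool_pos"],o["tool_rot"]])
E
```

```text
t: 6.12
tool_pos: [0.5996, -0.2208, 0.2684]
tool_rot: [-1.97, -2.447, -0.0]
contact_force: [-0.4, 0.5, -1.1]
opening: 0.0395
grip_force: 35.7
[0.6037, -0.2222, 0.13] shift [-0.0023  0.0037  0.1384] turn [ 0.0001 -0.0002  0.001 ]
```

View pics/w3.png

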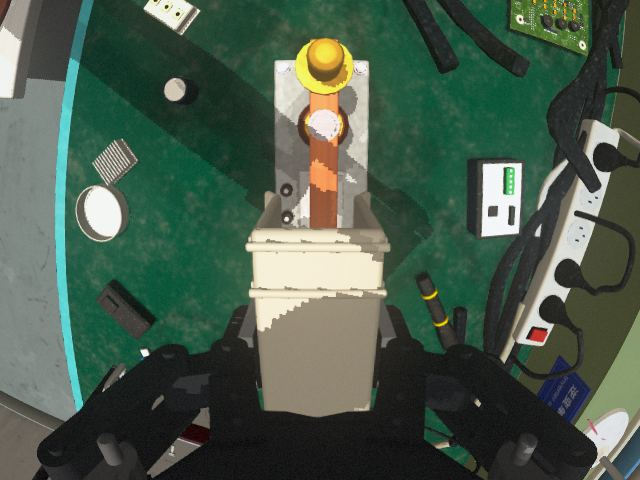

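The guard is held square and its front roof edge sits around row 232, columns 251–386. The bar runs below it, centred at (324,160) to (323.5,220). I'll check the lateral offset between them.

```bash
python3 - <<'E'
from h import *
v=np.load("w3.npy");o=dict(tool_pos=v[:3],tool_rot=v[3:])
A=R.from_rotvec(v[3:]).as_matrix()
loc=lambda P:(P-o["tool_pos"])@A
print("guard",loc(wplane([[251,232],[386,232],[247,247],[388,247]],.308,o)))
im=cv2.imread("pics/w3.png");h=cv2.cvtColor(im,cv2.COLOR_BGR2HSV)
m=cv2.inRange(h,(5,90,60),(20,255,255))
for r in range(150,226,15):
    c=np.where(m[r,295:350])[0]+295
    e=wplane([[c[0]-.5,r],[c[-1]+.5,r]],.15,o);print(r,c[0],c[-1],e.mean(0),loc(e).mean(0),np.linalg.norm(e[0]-e[1]))
b=wplane([[325,124]],.16,o);print("bolt",b,loc(b))
E
```

```text
guard [[ 0.0477 -0.019  -0.0395]
 [ 0.0477  0.0204 -0.0395]
 [ 0.0431 -0.0205 -0.0395]
 [ 0.0431  0.0213 -0.0395]]
150 310 337 [ 0.5913 -0.16    0.15  ] [0.0611 0.0048 0.1185] 0.019523035256132946
165 310 337 [ 0.5936 -0.1704  0.15  ] [0.0505 0.0049 0.1185] 0.019648713309130598
180 309 337 [ 0.5956 -0.1809  0.15  ] [0.0398 0.0046 0.1185] 0.02050377047572678
195 310 336 [ 0.5979 -0.1915  0.15  ] [0.029  0.0046 0.1185] 0.019254053685874045
210 310 336 [ 0.6003 -0.2022  0.15  ] [0.018  0.0046 0.1184] 0.019443281862573752
225 310 336 [ 0.6028 -0.2131  0.15  ] [0.0068 0.0047 0.1184] 0.019657406663661333
bolt [[ 0.5882 -0.1421  0.16  ]] [[0.0793 0.0056 0.1085]]
```

In the tool's units: 0.135 m is 6.75, 0.05 m is 2.5.

```bash
python3 jog.py '[0.03, -0.1, 0.2, 0, 0, 0, 0, 0.03, -0.1, 0.2, 0.5, 0, 0, 0, 0.03, -0.1, 0.2, 1.5, 0, 0, 0, 0.03, -0.1, 0.2, 2.5, 0, 0, 0, 0.03, -0.1, 0.2, 3.5, 0, 0, 0, 0.03, -0.1, 0.2, 4.5, 0, 0, 0, 0.03, -0.1, 0.2, 5.5, 0, 0, 0, 0.03, -0.1, 0.2, 6.25, 0, 0, 0, 0.03, -0.1, 0.2, 6.75, 0, 0, 0, 0.03, -0.1, 0.2, 7, 0, 0, 0, 0.03, -0.1, 0.2, 7.15, 0, 0, 0, 0.03, -0.1, 0.2, 7.15, 0, 0, 0, 0.03, -0.1, 0.2, 7.15, 0, 0, 0, 0.03, -0.1, 0.2, 7.15, 0, 0, 0, 0.03, -0.1, 0.2, 7.15, 0, 0, 0]'
```

```text
t: 7.42
tool_pos: [0.6049, -0.2237, 0.1266]
tool_rot: [1.97, 2.444, 0.001]
contact_force: [-0.4, 0.1, -0.4]
opening: 0.0395
grip_force: 35.7
```

```bash
python3 jog.py '[0.03, 0, 0, 0.15, 0, 0, 0, 0.03, 0, 0, 0.3, 0, 0, 0, 0.03, 0, 0, 0.4, 0, 0, 0, 0.03, 0, 0, 0.45, 0, 0, 0, 0.03, 0, 0, 0.475, 0, 0, 0, 0.03, 0, 0, 0.475, 0, 0, 0, 0.03, 0, 0, 0.475, 0, 0, 0]'
python3 jog.py '[0.03, 0, 0, 0.025, 0, 0, 0, 0.03, 0, 0, 0.05, 0, 0, 0, 0.03, 0, 0, 0.075, 0, 0, 0, 0.03, 0, 0, 0.075, 0, 0, 0]'
```

```text
t: 8.0
tool_pos: [0.6042, -0.2233, 0.1158]
tool_rot: [-1.971, -2.446, 0.0]
contact_force: [0.2, 0.3, -0.6]
opening: 0.0396
grip_force: 35.7
t: 8.33
tool_pos: [0.6045, -0.2234, 0.1151]
tool_rot: [1.971, 2.446, 0.0]
contact_force: [-1.8, 0.5, 2.8]
opening: 0.0398
grip_force: 36.0
```

In the tool's units: 0.0005 m is 0.025.

```bash
python3 jog.py '[0.03, 0, 0, 0.025, 0, 0, 0, 0.03, 0, 0, 0.025, 0, 0, 0, 0.03, 0, 0, 0.025, 0, 0, 0]'
```

```text
t: 8.58
tool_pos: [0.6046, -0.2235, 0.1151]
tool_rot: [1.971, 2.445, 0.0]
contact_force: [-3.4, 1.2, 5.2]
opening: 0.0395
grip_force: 36.3
```

In the tool's units: -0.17 m is -8.5, -0.14 m is -7.

```bash
python3 jog.py '[0.045, 0, 0, 0, 0, 0, 0, 0.06, 0, 0, 0, 0, 0, 0, 0.085, 0, 0, 0, 0, 0, 0, 0.085, 0, 0, 0, 0, 0, 0, 0.085, 0, 0, 0, 0, 0, 0, 0.085, 0, 0, 0, 0, 0, 0, 0.085, 0, 0, -1, 0, 0, 0, 0.085, 0, 0, -3, 0, 0, 0, 0.085, 0, 0, -5, 0, 0, 0, 0.085, 0, 0, -7, 0, 0, 0, 0.085, 0, 0, -8.5, 0, 0, 0, 0.085, 0, 0, -8.5, 0, 0, 0, 0.085, 0, 0, -8.5, 0, 0, 0]'
python3 - <<'E'
from h import *
to([.4030,.2505,.25],.0)
im=ctrl.get_image("wrist");cv2.imwrite("pics/w4.png",im[:,:,::-1])
E
```

```text
t: 9.67
tool_pos: [0.6055, -0.2239, 0.2875]
tool_rot: [1.968, 2.441, 0.002]
contact_force: [-0.7, -0.0, -1.1]
opening: 0.0849
grip_force: 0.0
[0.403, 0.2505, 0.25] shift [ 0.5067 -0.0972  0.035 ] turn [0.0053 0.0034 0.214 ]
```

View pics/w4.png

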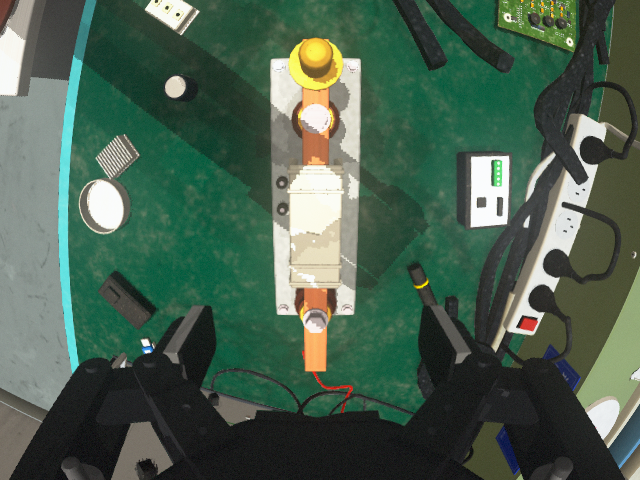

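The guard hangs square on the bar between the bolts (rows 165–288, columns 290–342), well centred. Now the cap.

```bash
python3 - <<'E'
from h import *
to([.4040,.2505,.18],.2145)
E
```

```text
[0.404, 0.2505, 0.18] shift [ 0.5058 -0.0954  0.1039] turn [ 0.0012  0.0009 -0.0005]
```

In the tool's units: 0.506 m is 25.3, 0.104 m is 5.2.

```bash
python3 jog.py '[0.085, 25.3, -4.75, 5.2, 0, 0, 0, 0.085, 25.3, -4.75, 5.2, 0, 0, 0, 0.085, 25.3, -4.75, 5.2, 0, 0, 0, 0.085, 25.3, -4.75, 5.2, 0, 0, 0, 0.085, 25.3, -4.75, 5.2, 0, 0, 0, 0.085, 25.3, -4.75, 5.2, 0, 0, 0, 0.085, 25.3, -4.75, 5.2, 0, 0, 0, 0.085, 25.3, -4.75, 5.2, 0, 0, 0, 0.085, 25.3, -4.75, 5.2, 0, 0, 0, 0.085, 25.3, -4.75, 5.2, 0, 0, 0, 0.085, 25.3, -4.75, 5.2, 0, 0, 0, 0.085, 25.3, -4.75, 5.2, 0, 0, 0, 0.085, 25.3, -4.75, 5.2, 0, 0, 0, 0.085, 25.3, -4.75, 5.2, 0, 0, 0, 0.085, 25.3, -4.75, 5.2, 0, 0, 0, 0.085, 25.3, -4.75, 5.2, 0, 0, 0, 0.085, 25.3, -4.75, 5.2, 0, 0, 0]'
python3 - <<'E'
from h import *
o=ctrl.get_obs();im=ctrl.get_image("wrist")[:,:,::-1].copy();cv2.imwrite("pics/w5.png",im)
np.save("w5.npy",np.r_[o["tool_pos"],o["tool_rot"]])
h=cv2.cvtColor(im,cv2.COLOR_BGR2HSV);m=cv2.inRange(h,(0,0,110),(180,60,255));m[:,:250]=0;m[:,400:]=0;m[400:]=0
for c in cv2.findContours(m,0,1)[0]:
    if cv2.contourArea(c)>300:
        (u,w),r=cv2.minEnclosingCircle(c);P=wplane([u,w],.066,o)[0];print(u,w,r,cv2.contourArea(c),P)
to([.404,.2505,.023],.2145)
E
```

```text
t: 11.13
tool_pos: [0.4041, 0.25, 0.1791]
tool_rot: [-1.973, -2.444, 0.002]
contact_force: [0.7, -0.5, 0.3]
opening: 0.0848
grip_force: 0.0
313.0 219.0 21.58713150024414 497.0 [0.3988 0.2618 0.066 ]
294.0 32.5 44.3425178527832 572.5 [0.3587 0.3874 0.066 ]
293.5 23.5 43.64067840576172 308.0 [0.357  0.3938 0.066 ]
[0.404, 0.2505, 0.023] shift [ 0.0006 -0.0001  0.1565] turn [-0.0005  0.0003 -0.0023]
```

View pics/w5.png

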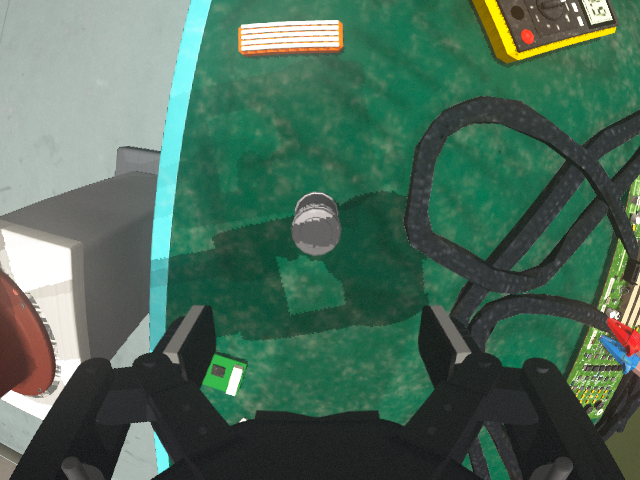

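The cap's top disc is centred near (319.5,234). Its left and right edges are at columns 297 and 342 and its near edge at row 255.

```bash
python3 - <<'E'
from h import *
v=np.load("w5.npy");o=dict(tool_pos=v[:3],tool_rot=v[3:]);A=R.from_rotvec(v[3:]).as_matrix()
P=wplane([[319.5,233.5],[297,235],[342,235],[319.5,255]],.065,o);print(P,(P-o["tool_pos"])@A)
E
```

```text
[[0.4057 0.252  0.065 ]
 [0.3901 0.2474 0.065 ]
 [0.4218 0.2543 0.065 ]
 [0.4092 0.2359 0.065 ]] [[ 0.0016  0.0021  0.1141]
 [ 0.0005 -0.0141  0.1141]
 [ 0.0005  0.0184  0.1141]
 [-0.0148  0.0022  0.1141]]
```

```bash
python3 jog.py '[0.085, 0.1, 0.1, 1.5, 0, 0, 0, 0.085, 0.1, 0.1, 3.5, 0, 0, 0, 0.085, 0.1, 0.1, 5.5, 0, 0, 0, 0.085, 0.1, 0.1, 7, 0, 0, 0, 0.085, 0.1, 0.1, 7.8, 0, 0, 0, 0.085, 0.1, 0.1, 7.8, 0, 0, 0, 0.085, 0.1, 0.1, 7.8, 0, 0, 0, 0.085, 0.1, 0.1, 7.8, 0, 0, 0, 0.05, 0.1, 0.1, 7.8, 0, 0, 0, 0.03, 0.1, 0.1, 7.8, 0, 0, 0, 0.03, 0.1, 0.1, 7.8, 0, 0, 0, 0.03, 0.1, 0.1, 7.8, 0, 0, 0, 0.03, 0.1, 0.1, 7.8, 0, 0, 0, 0.03, 0.1, 0.1, 7.8, 0, 0, 0, 0.03, 0.1, 0.1, 7.8, 0, 0, 0, 0.03, 0.1, 0.1, 7.8, 0, 0, 0]' 30
```

```text
t: 12.52
tool_pos: [0.4062, 0.2537, 0.0249]
tool_rot: [1.971, 2.446, 0.002]
contact_force: [-1.8, 0.2, 5.8]
opening: 0.0356
grip_force: 30.2
```

In the tool's units: -0.27 m is -13.5, -0.24 m is -12.

```bash
python3 jog.py '[0.03, 0, 0, -0.75, 0, 0, 0, 0.03, 0, 0, -2.25, 0, 0, 0, 0.03, 0, 0, -4.25, 0, 0, 0, 0.03, 0, 0, -6.25, 0, 0, 0, 0.03, 0, 0, -8.25, 0, 0, 0, 0.03, 0, 0, -10.25, 0, 0, 0, 0.03, 0, 0, -12, 0, 0, 0, 0.03, 0, 0, -13.5, 0, 0, 0, 0.03, 0, 0, -13.5, 0, 0, 0, 0.03, 0, 0, -13.5, 0, 0, 0, 0.03, 0, 0, -13.5, 0, 0, 0]'
python3 - <<'E'
from h import *
# w4 pose: 9.67 s reading
for nm,o in (("w1",None),("w3",None),("w4",dict(tool_pos=np.array([.6055,-.2239,.2875]),tool_rot=np.array([1.968,2.441,.002])))):
    if o is None: v=np.load(nm+".npy");o=dict(tool_pos=v[:3],tool_rot=v[3:])
    im=cv2.imread(f"pics/{nm}.png");h=cv2.cvtColor(im,cv2.COLOR_BGR2HSV)
    y=cv2.inRange(h,(21,90,60),(34,255,255));y[:,:280]=0;y[:,360:]=0;y[95:]=0
    c=max(cv2.findContours(y,0,1)[0],key=cv2.contourArea)
    hull=cv2.convexHull(c);(u,w),ax,_=cv2.fitEllipse(hull) 
    l=c[:,0,:]; a=l[l[:,0].argmin()];b=l[l[:,0].argmax()]
    print(nm,(u,w),ax,wplane([u,w],.155,o)[0],"lr",wplane([a,b],.155,o).mean(0),np.linalg.norm(np.diff(wplane([a,b],.155,o),axis=0)))
o=ctrl.get_obs();im=ctrl.get_image("wrist")[:,:,::-1];cv2.imwrite("pics/w6.png",im);np.save("w6.npy",np.r_[o["tool_pos"],o["tool_rot"]]);print(o["tool_pos"])
cv2.imwrite("pics/w6c.png",cv2.resize(im[200:480,200:440],(0,0),fx=2,fy=2))
E
```

```text
t: 13.43
tool_pos: [0.405, 0.2532, 0.2925]
tool_rot: [-1.971, -2.445, 0.002]
contact_force: [-0.1, -0.4, -1.8]
opening: 0.0355
grip_force: 30.3
w1 (320.6775817871094, 77.04515075683594) (40.987178802490234, 43.06995391845703) [ 0.5788 -0.1026  0.155 ] lr [ 0.5787 -0.1004  0.155 ] 0.038971202816260334
w3 (323.8922119140625, 65.86475372314453) (54.9973030090332, 58.93626022338867) [ 0.5788 -0.1027  0.155 ] lr [ 0.5788 -0.1019  0.155 ] 0.039185329033001384
w4 (315.380615234375, 63.226436614990234) (52.38612365722656, 54.90691375732422) [ 0.5789 -0.1025  0.155 ] lr [ 0.579  -0.1024  0.155 ] 0.03974825611429943
[0.405  0.2532 0.2925]
```

View pics/w6c.png

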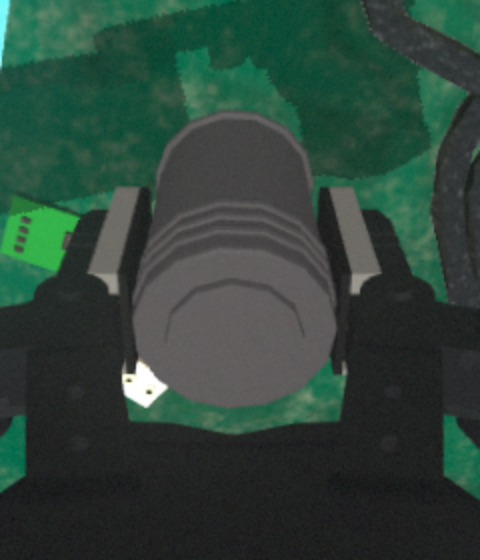

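The held cap is upright. Its top face spans rows 323.5–403.5 and columns 266.5–368, and the far edge of its mouth is at (317.5,256.5).

```bash
python3 - <<'E'
from h import *
v=np.load("w6.npy");o=dict(tool_pos=v[:3],tool_rot=v[3:]);A=R.from_rotvec(v[3:]).as_matrix()
loc=lambda P:(P-o["tool_pos"])@A
z=v[2]
print(loc(wplane([[317.5,403.5],[316,323.5],[266.5,362.5],[368,362.5]],z+.041,o)))
print(loc(wplane([[317.5,256.5]],z-.0249,o)))
to([.5788,-.1026,.29],.2145)
E
```

```text
[[-0.016   0.0004 -0.041 ]
 [ 0.0182 -0.0001 -0.041 ]
 [ 0.0026 -0.0167 -0.041 ]
 [ 0.0026  0.0174 -0.041 ]]
[[0.0166 0.0005 0.0249]]
[0.5788, -0.1026, 0.29] shift [-0.3845  0.0946  0.0015] turn [-0.0034  0.0006 -0.0004]
```

In the tool's units: -0.3845 m is -19.225, -0.375 m is -18.75.

```bash
python3 jog.py '[0.03, -1, 0.25, 0, 0, 0, 0, 0.03, -2.5, 0.6, 0, 0, 0, 0, 0.03, -4.5, 1.1, 0, 0, 0, 0, 0.03, -6.5, 1.6, 0, 0, 0, 0, 0.03, -8.5, 2.1, 0, 0, 0, 0, 0.03, -10.5, 2.6, 0, 0, 0, 0, 0.03, -12.5, 3.1, 0, 0, 0, 0, 0.03, -14.5, 3.55, 0, 0, 0, 0, 0.03, -16.25, 4, 0, 0, 0, 0, 0.03, -17.75, 4.35, 0, 0, 0, 0, 0.03, -18.75, 4.6, 0, 0, 0, 0, 0.03, -19.225, 4.73, 0, 0, 0, 0, 0.03, -19.225, 4.73, 0, 0, 0, 0, 0.03, -19.225, 4.73, 0, 0, 0, 0, 0.03, -19.225, 4.73, 0, 0, 0, 0, 0.03, -19.225, 4.73, 0, 0, 0, 0, 0.03, -19.225, 4.73, 0, 0, 0, 0]'
python3 - <<'E'
from h import *
to([.5788,-.1026,.235],.2145)
E
```

```text
t: 14.9
tool_pos: [0.5793, -0.1011, 0.294]
tool_rot: [1.969, 2.447, 0.0]
contact_force: [-0.1, 0.3, -1.7]
opening: 0.0356
grip_force: 30.3
[0.5788, -0.1026, 0.235] shift [-0.0014 -0.0009  0.059 ] turn [0.0004 0.     0.0011]
```

In the tool's units: -0.001 m is -0.05, -0.0005 m is -0.025.

```bash
python3 jog.py '[0.03, -0.05, -0.025, 0.5, 0, 0, 0, 0.03, -0.05, -0.025, 1.5, 0, 0, 0, 0.03, -0.05, -0.025, 2.25, 0, 0, 0, 0.03, -0.05, -0.025, 2.7, 0, 0, 0, 0.03, -0.05, -0.025, 2.7, 0, 0, 0, 0.03, -0.05, -0.025, 2.7, 0, 0, 0, 0.03, -0.05, -0.025, 2.7, 0, 0, 0]'
python3 jog.py '[0.03, 0, 0, 0, 0, 0, 0]'
python3 jog.py '[0.03, 0, 0, 0, 0, 0, 0]'
python3 - <<'E'
from h import *
to([.5788,-.1026,.2],.2145)
E
```

```text
t: 15.48
tool_pos: [0.5798, -0.1034, 0.2409]
tool_rot: [1.97, 2.445, 0.001]
contact_force: [0.6, 0.5, 0.1]
opening: 0.0354
grip_force: 30.3
t: 15.57
tool_pos: [0.58, -0.1036, 0.2413]
tool_rot: [1.97, 2.444, 0.001]
contact_force: [-0.4, 0.5, -0.8]
opening: 0.0357
grip_force: 30.3
t: 15.65
tool_pos: [0.5799, -0.1036, 0.2412]
tool_rot: [1.97, 2.444, 0.001]
contact_force: [-0.9, -0.9, -0.2]
opening: 0.0354
grip_force: 30.3
[0.5788, -0.1026, 0.2] shift [ 0.0012 -0.001   0.0412] turn [ 0.002   0.0011 -0.0005]
```

Correct by (+1.2, −1.0) mm, then lower slowly, watching the force.

```bash
python3 jog.py '[0.03, 0.06, -0.05, 0, 0, 0, 0, 0.03, 0.06, -0.05, 0.2, 0, 0, 0, 0.03, 0.06, -0.05, 0.4, 0, 0, 0, 0.03, 0.06, -0.05, 0.55, 0, 0, 0, 0.03, 0.06, -0.05, 0.7, 0, 0, 0, 0.03, 0.06, -0.05, 0.8, 0, 0, 0, 0.03, 0.06, -0.05, 0.8, 0, 0, 0, 0.03, 0.06, -0.05, 0.8, 0, 0, 0]'
python3 - <<'E'
from h import *
to([.5788,-.1026,.2],.2145)
E
```

```text
t: 16.32
tool_pos: [0.578, -0.1024, 0.2235]
tool_rot: [-1.971, -2.446, 0.0]
contact_force: [0.6, 0.3, -0.2]
opening: 0.0357
grip_force: 30.3
[0.5788, -0.1026, 0.2] shift [-0.0004  0.0008  0.0235] turn [-0.0004 -0.0002 -0.0005]
```

In the tool's units: 0.014 m is 0.7, 0.012 m is 0.6.

```bash
python3 jog.py '[0.03, 0, 0.025, 0.15, 0, 0, 0, 0.03, 0, 0.025, 0.3, 0, 0, 0, 0.03, 0, 0.025, 0.45, 0, 0, 0, 0.03, 0, 0.025, 0.6, 0, 0, 0, 0.03, 0, 0.025, 0.7, 0, 0, 0, 0.03, 0, 0.025, 0.7, 0, 0, 0]'
python3 jog.py '[0.03, 0, 0, 0.2, 0, 0, 0, 0.03, 0, 0, 0.45, 0, 0, 0, 0.03, 0, 0, 0.7, 0, 0, 0, 0.03, 0, 0, 0.9, 0, 0, 0, 0.03, 0, 0, 1.05, 0, 0, 0, 0.03, 0, 0, 1.15, 0, 0, 0, 0.03, 0, 0, 1.175, 0, 0, 0, 0.03, 0, 0, 1.175, 0, 0, 0, 0.03, 0, 0, 1.175, 0, 0, 0]'
```

```text
t: 16.82
tool_pos: [0.5782, -0.1022, 0.2089]
tool_rot: [-1.971, -2.445, 0.001]
contact_force: [0.0, -0.6, -1.2]
opening: 0.0356
grip_force: 30.3
t: 17.57
tool_pos: [0.5787, -0.1024, 0.1865]
tool_rot: [1.971, 2.446, 0.0]
contact_force: [0.0, 0.1, -0.3]
opening: 0.0355
grip_force: 30.3
```

Careful with the scale: shifts go in units of 20 mm and turns go in units of 0.05 rad. That gives: 0.0045 m is 0.225, 0.0035 m is 0.175.

```bash
python3 jog.py '[0.03, 0, 0, 0.1, 0, 0, 0, 0.03, 0, 0, 0.175, 0, 0, 0, 0.03, 0, 0, 0.225, 0, 0, 0, 0.03, 0, 0, 0.225, 0, 0, 0, 0.03, 0, 0, 0.225, 0, 0, 0]'
python3 jog.py '[0.03, 0, 0, 0.025, 0, 0, 0, 0.03, 0, 0, 0.05, 0, 0, 0, 0.03, 0, 0, 0.05, 0, 0, 0, 0.03, 0, 0, 0.05, 0, 0, 0]'
```

```text
t: 17.98
tool_pos: [0.5785, -0.1023, 0.1817]
tool_rot: [-1.971, -2.446, 0.0]
contact_force: [-0.0, -0.3, -0.9]
opening: 0.0359
grip_force: 30.3
t: 18.32
tool_pos: [0.5786, -0.1024, 0.181]
tool_rot: [1.971, 2.446, 0.0]
contact_force: [1.0, -0.0, 0.0]
opening: 0.0352
grip_force: 30.3
```

```bash
python3 jog.py '[0.03, 0, 0, 0.025, 0, 0, 0, 0.03, 0, 0, 0.05, 0, 0, 0, 0.03, 0, 0, 0.05, 0, 0, 0, 0.03, 0, 0, 0.05, 0, 0, 0]'
```

```text
t: 18.65
tool_pos: [0.5787, -0.1024, 0.1809]
tool_rot: [1.971, 2.446, 0.0]
contact_force: [-3.2, 0.9, 5.4]
opening: 0.0359
grip_force: 30.8
```

In the tool's units: -0.15 m is -7.5, -0.14 m is -7.

```bash
python3 jog.py '[0.045, 0, 0, 0, 0, 0, 0, 0.06, 0, 0, 0, 0, 0, 0, 0.085, 0, 0, 0, 0, 0, 0, 0.085, 0, 0, 0, 0, 0, 0, 0.085, 0, 0, 0, 0, 0, 0, 0.085, 0, 0, 0, 0, 0, 0, 0.085, 0, 0, -1, 0, 0, 0, 0.085, 0, 0, -3, 0, 0, 0, 0.085, 0, 0, -5, 0, 0, 0, 0.085, 0, 0, -7, 0, 0, 0, 0.085, -3, 0, -7.5, 0, 0, 0, 0.085, -5, 0, -7.5, 0, 0, 0, 0.085, -6, 0, -7.5, 0, 0, 0, 0.085, -6, 0, -7.5, 0, 0, 0, 0.085, -6, 0, -7.5, 0, 0, 0, 0.085, -6, 0, -7.5, 0, 0, 0]'
python3 - <<'E'
from h import *
o=ctrl.get_obs();im=ctrl.get_image("wrist")[:,:,::-1];s=ctrl.get_image("scene")[:,:,::-1]
a=cv2.resize(im[0:350,220:420],(400,600),interpolation=cv2.INTER_AREA) if 0 else cv2.resize(im[0:330,210:430],(400,600))
b=cv2.resize(s[130:280,290:390],(400,600),interpolation=cv2.INTER_CUBIC)
cv2.imwrite("pics/fin.png",np.hstack([a,b]));np.save("w7.npy",np.r_[o["tool_pos"],o["tool_rot"]])
E
```

```text
t: 19.98
tool_pos: [0.6039, -0.2195, 0.3293]
tool_rot: [-1.971, -2.445, -0.0]
contact_force: [0.1, 0.2, 0.4]
opening: 0.0853
grip_force: 0.0
```

View pics/fin.png

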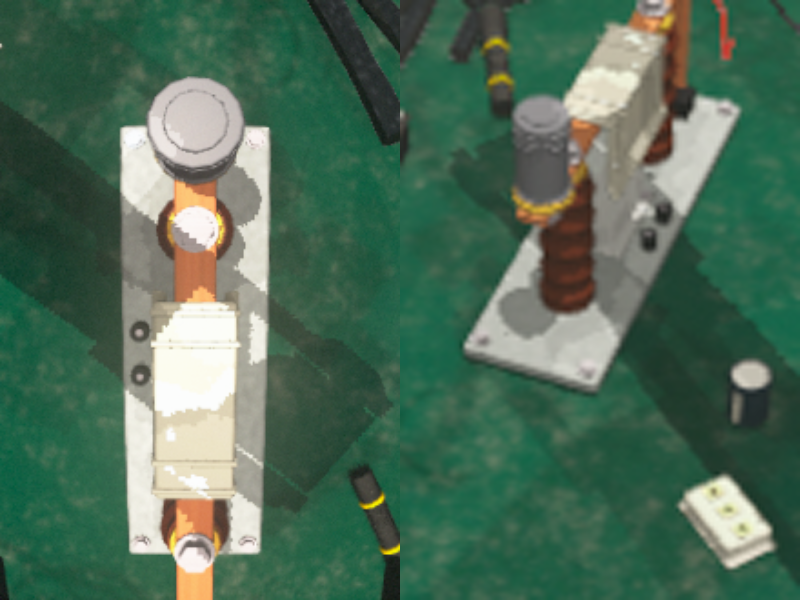

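The cap sits on the yellow flange and the guard hangs square on the bar (crop rows 303–497). I'll check the numbers once, then hand in.

```bash
python3 - <<'E'
from h import *
v=np.load("w7.npy");o=dict(tool_pos=v[:3],tool_rot=v[3:]);A=R.from_rotvec(v[3:]).as_matrix()
f=lambda x,y:[210+x*.55,y*.55]
loc=lambda P:(P-o["tool_pos"])@A
g=loc(wplane([f(153,303),f(238,303),f(237,497),f(152,497)],.155,o));b=loc(wplane([f(195,228),f(194,551)],.16,o))
c=loc(wplane([f(195.5,121)],.222,o))
print("guard",g.mean(0),"bolt mid",b.mean(0),"cap",c-b.mean(0))
if abs((g.mean(0)-b.mean(0))[0])<.01: print(ctrl.finish_job())
E
```

```text
guard [-0.0057  0.0006  0.1743] bolt mid [-0.0022  0.0003  0.1693] cap [[ 0.1205  0.0003 -0.0619]]
the job is handed in; nothing more can be done
None
```

The guard is hung on the bar, about 0.3 mm off centre across and 3.5 mm along. The cap is home on the post flange. The job was handed in at about 20 s, and no verdict came back.

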